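Put the iron rest back on the descaled steam station and switch it to steam

TASK

The steam station has just been descaled. Put its iron rest back: lower it, without dropping it, over the three locating pins, pointed end over the single pin, until it lies flush on all three bosses, and let go. Then push the guarded dial down and, holding it in rather than forcing it, turn it clockwise one position, from the blue mark to the white mark, and let it spring back up; leave the iron, spray bottle and brush standing where they are.

Things in the scene. Friction and masses are not known exactly. Their poses are not given: they have to be found in the camera images.
- rest: Loose iron rest: light-grey plate shaped like an iron's sole, 180 x 96 x 12 mm, about 0.26 kg, right side up on the worktop. Origin: underside, midway between two finger scallops; +x to the pointed end (98 mm away), -x to the blunt heel (82 mm), z up. At x = -24 to 24 mm the scallops narrow it to 58 mm (y = -29 to 29): grip there, closing along y. On top, teal ribs 3 mm high, heel stop 5 mm.
- station: Steam ironing station, fixed, white, 132 x 290 mm, deck 55 mm above the worktop. Origin: centre of its footprint on the worktop; x to its back (the wall), y to its left, z up. On the right the rest's seat, three pins round a brass cap 6.5 mm high. On the left a dark panel with the dial. Seated, the rest points to the right (its x along the station's -y), its origin at (0, -35, 63) mm here.
- pin_left (a point): Foot of one heel pin, at the back, on its boss, (32, 23, 63) mm in the station's frame. All three: round boss 25 mm wide and 8 mm high on the deck, on it a steel pin 11 mm thick and 14 mm high, bullet-nosed over its last 6 mm.
- pin_right (a point): Foot of the other heel pin, at the front, on its boss, (-32, 23, 63) mm in the station's frame
- pin_tip (a point): Foot of the single pin near the station's right end, on its boss, (0, -97, 63) mm in the station's frame
- hole_left (a point): Centre of the rest's left heel hole (through, 15 mm wide), at its underside: (-58, 32, 0) mm in the rest's frame; goes over pin_left
- hole_right (a point): Centre of the rest's right heel hole (15 mm), at its underside: (-58, -32, 0) mm in the rest's frame; goes over pin_right
- hole_tip (a point): Centre of the hole (15 mm) near the rest's pointed end, at its underside: (62, 0, 0) mm in the rest's frame; goes over pin_tip
- dial_top (a point): Centre of the top of the dial's grip bar, on its upright axis: (-12, 100) mm in the station's frame, 47 mm above the deck when out. The bar is 43 mm long, 13 to 15 mm thick and 26 mm high, on a round skirt 48 mm wide whose top is 21 mm above the deck; a collar 60 mm wide and 12 mm high surrounds the skirt.
- dial_pointer (a point): Pointer end of the dial's grip bar (outer end of the white line on top), 21.5 mm from dial_top along the bar
- dial (a joint): Dial angle, rad, growing clockwise seen from above: 0 at the blue mark (descale; the start; the bar points 60 degrees left of the station's +x), 1.05 at the white mark (steam; straight back), 2.09 at the amber mark. A pin inside locks it (about 5 degrees of play) unless it is pushed in by 6 mm or more; let go within about 10 degrees of a mark, it springs up and locks there.
- dial_push (a joint): How far the dial is pushed straight down, m: 0 out (sprung up, locked), 0.008 fully in (a stop); the spring takes about 4 N at first and 8 N fully in
- iron: Cordless iron, white and teal, stood on its heel, 200 mm high, about 1 kg, behind the station: leave alone. Origin: centre of its foot
- spray_amber: Rose-brown spray bottle with black trigger head, 206 mm high, behind the station beside the tap: leave alone. Origin: underside
- brush_1: Small grey scrubbing brush with a bow handle, 85 mm long, behind the station: leave alone. Origin: underside

How it is judged (in metres and radians):
On the way, in this order (a step that is already met when the one before it is completed fails the run):
1. the rest, still gripped, is over its three pins and lowered to within 7 mm of the bosses (horizontal distance between hole_left and pin_left below 0.005 m and horizontal distance between hole_right and pin_right below 0.005 m and horizontal distance between hole_tip and pin_tip below 0.005 m and z of each of hole_left, hole_right, hole_tip in the frame of station below 0.07 m and contact force between the fingers and rest above 0.5 N), for 0.05 s.
2. the rest lies flush on all three bosses and has been let go (distance between hole_left and pin_left below 0.004 m and distance between hole_right and pin_right below 0.004 m and distance between hole_tip and pin_tip below 0.004 m and contact force between the fingers and rest below 0.1 N), for 0.2 s.
3. the dial stands at the white mark and has sprung up (value of joint dial between 0.9 and 1.2 rad and value of joint dial_push below 0.002 m), for 0.2 s.
At the end, for the whole second after the job is handed in: The rest lies at rest flush on the three bosses, each hole centre (at the underside) within 4 mm of the foot of its own pin; the dial reads 0.90 to 1.20 rad (white mark) and is out (pushed in by less than 2 mm); iron, spray bottle and brush stand upright (all of step 3 and distance between hole_left and pin_left below 0.004 m and distance between hole_right and pin_right below 0.004 m and distance between hole_tip and pin_tip below 0.004 m and linear speed of rest below 0.02 m/s and angle between each of spray_amber, iron, brush_1's own z axis and vertical below 0.2 rad); the robot touches nothing.
It fails at once if the spray bottle is shifted by more than 40 mm (distance of spray_amber from where it was at the start of the episode above 0.04 m).
It fails at once if the iron is shifted by more than 40 mm (distance of iron from where it was at the start of the episode above 0.04 m).
It fails at once if the scrubbing brush is shifted by more than 40 mm (distance of brush_1 from where it was at the start of the episode above 0.04 m).
It fails at once if the dial is forced round without being pushed in (value of joint dial between 0.2 and 0.8 rad and value of joint dial_push below 0.003 m).
It also fails if it takes over 58 s, if anything falls off the work surface, if the arm or the gripper's body presses on something with over 40 N, if the wrist force passes 120 N, or if a joint passes its speed limit or range.

ROBOT

A 6-joint arm with a two-finger parallel gripper is mounted at the origin on a cart in front of the work surface, level with it; the furniture and walls round the work are solid. World frame = base frame: x ahead of the robot, y to its left, z up, the work surface at z = 0. Lengths are in mm, angles in rad, forces in N, time in s.
With the tool pointing down it reaches from about 300 to 775 mm from the base axis. Payload 14.6 kg.
Tool frame: the origin (TCP) lies midway between the tips of the shut fingers; the grasp point (between the pads) lies behind it (manip.grip_depth is the z of the grasp point in the tool frame, in mm); z points along the fingers, y is the line along which they close (so a half turn about z gives the same grasp; the last joint's range is limited). The gripper opens to 94 mm and grips with 3 to 60 N. Pads are 16 mm wide; open, the fingers measure 119 mm over their backs; the gripper's body (75 mm by 177 mm) begins 78 mm behind the grasp point.
Start: joints at [-1.175, 0.3, 1.521, -0, 1.321, -0.067], TCP at [245.542, -492.136, 205.446] pointing down, gripper open.
Joint ranges: [-3.03, 3.03], [-0.79, 2.21], [0.23, 2.52], [-1.04, 4.18], [0, 3.07], [-2.55, 2.55]. Speed limits (rad/s): [2.22, 2.22, 2.57, 3.14, 3.14, 3.14].

INTERFACE

Orientations are given as [roll, pitch, yaw] about the fixed x, y, z axes, in that order (R = Rz(yaw) Ry(pitch) Rx(roll)).
In Python, from cell import manip gives the robot as it stands.
- The arm moves only by the tool jog_arm, called by a JSON object that holds its "name" and its "arguments", one argument or row to a line. Schema: {"type":"object","properties":{"moves":{"type":"array","items":{"type":"object","properties":{"dx":{"type":"number"},"dy":{"type":"number"},"dz":{"type":"number"},"ax":{"type":"number"},"ay":{"type":"number"},"az":{"type":"number"}},"additionalProperties":false},"minItems":1,"maxItems":5},"aperture":{"type":"number"},"clamp_n":{"type":"number"},"only":{"type":"string"},"quiet":{"type":"boolean"},"lines":{"type":"string"}},"required":["moves"],"additionalProperties":false}. moves is a list of rows, 1 to 5 of them, each an object with the fields dx, dy, dz (the shift in mm), ax, ay, az (a rotation vector in rad); a field left out counts as zero; each row is the pose to reach, as a shift and turn from the pose commanded when the call began, along the tool's axes at that moment; what a row does not reach only later rows make up. A row lasts 1/10 s, in which the tool goes at most 50 mm and 0.15 rad, less where a joint would pass 70% of its speed; a pose out of reach is approached as far as the arm can. aperture is the finger opening in mm, set as the call begins (left out keeps the last). The fingers move at their own pace and stop on an object; clamp_n is the grip in N (left out, the last holds). Time passes only in rows, so rows that do not move let the fingers close. The tool returns the time, the measured TCP pose, the force, the opening and the grip force at its end. only (a regular expression) keeps the lines of the reply that match it, lines (a string "A,B") keeps lines A to B, and quiet returns only ok. Input that does not fit is refused with a message, and nothing moves.
- manip.read_state(): the state, without advancing time (a new reading comes with each control period).
- manip.camera(name): name is "side" or "top" or "wrist"; returns (picture, depth): 384x512x3 uint8, red, green, blue; 384x512 float32, mm along the optical axis (not along the pixel's ray), 0 where there is no reading.
- manip.camera_info(name): a dict with "K" (3x3 intrinsics, pixels), "dist" ([k1, k2, p1, p2, k3] as OpenCV has them; the pictures are not rectified), "rvec" (rotation vector, rad) and "tvec" (3), from world to camera coordinates, as OpenCV has them; the wrist camera has in their place "mount" (4x4, takes a point from camera to tool coordinates, whose origin is the TCP and whose axes are the flange's). Camera axes: x right, y down, z forward; pixel columns grow to the right and rows downward; lengths in mm; the calibration is good to about 2 mm. A picture is of the moment at which its call begins: read the wrist's pose just before it. camera_info takes no time and is no camera call.
- manip.sign_off(): hands the job in; it is judged then, once.
The state is a dict: "clock": time; "joints": joint angles; "qd": joint speeds; "effort": joint torques, N m; "eef_pos": TCP position; "eef_rot": TCP orientation; "wrist_force": force on the tool from outside, world axes, zero at the start; "moment": the same for the moment, N m; "finger_gap": finger opening in mm; "finger_force": force on a finger pad.
Only numpy, scipy, OpenCV 4.12 (cv2) and the standard library are available. Lean on these libraries where they do the work, as an engineer would, in place of code of your own. Each camera call takes 0.05 s, during which the arm holds its last target. There are 200 camera calls.

## Working session

There is one attempt and no reset: what is moved stays moved. The work goes in short steps, Python scripts to look and compute and a tool call to move; the robot and the scene stay as the last step left them, time stands still between calls to the robot, and variables do not carry over. Pictures are saved under pics/ and viewed, at most 10 in all, crops included, and the job is handed in when it is done.

```bash
ls; mkdir -p pics
```

Run:
```python
from cell import manip
import cv2,numpy as np
for n in("top","side"):
    p,d=manip.camera(n); np.savez(f"{n}.npz",p=p,d=d); cv2.imwrite(f"pics/{n}0.png",p[:,:,::-1])
    i=manip.camera_info(n); print(n,i)
    R=cv2.Rodrigues(np.array(i["rvec"],float))[0]; print(-R.T@np.array(i["tvec"]).ravel())
print(manip.camera_info("wrist"),manip.grip_depth); print(manip.read_state())
```

```text
pics
top {'K': array([[356.08918545,   0.        , 265.73261034],
       [  0.        , 356.08918545, 191.24112132],
       [  0.        ,   0.        ,   1.        ]]), 'dist': array([-0.06810799,  0.        ,  0.        ,  0.        ,  0.        ]), 'rvec': array([ 2.00781314, -2.22287979,  0.23705259]), 'tvec': array([-121.79038525,  602.29548782,  802.53256359])}
[ 408.60723378 -160.55278049  910.44725349]
side {'K': array([[417.55685277,   0.        , 257.46850295],
       [  0.        , 417.55685277, 191.58605022],
       [  0.        ,   0.        ,   1.        ]]), 'dist': array([-0.12328062,  0.        ,  0.        ,  0.        ,  0.        ]), 'rvec': array([ 1.90249233, -1.11154369,  0.60647847]), 'tvec': array([-437.12949443,  294.49147042,  830.16755739])}
[-255.24373595 -647.6158675   694.57175138]
{'K': array([[266.80667402,   0.        , 257.76812631],
       [  0.        , 266.80667402, 192.7559464 ],
       [  0.        ,   0.        ,   1.        ]]), 'dist': array([-0.04575369,  0.        ,  0.        ,  0.        ,  0.        ]), 'mount': array([[-3.66006615e-05,
[... 305 characters left out ...]
0000e+00]])} -18.8
{'clock': 0.1, 'joints': array([-1.17459219e+00,  3.00402124e-01,  1.52152221e+00, -2.69952883e-05,
        1.32068208e+00, -6.66151381e-02]), 'qd': array([-0.00075541, -0.0013452 , -0.00027634,  0.00025644, -0.00066719,
       -0.00083263]), 'effort': array([ 2.16499975e-03, -5.32634532e+01, -3.53283226e+01,  7.09803100e-02,
        2.34612718e-02, -6.41365727e-05]), 'eef_pos': array([ 245.45339289, -491.93136395,  204.94906315]), 'eef_rot': array([-3.14057940e+00, -4.13914079e-05,  4.62825948e-01]), 'wrist_force': array([-1.30623906, -0.6301085 , -0.40755346]), 'moment': array([ 0.02608193, -0.02252114, -0.02367052]), 'finger_force': 0.0, 'finger_gap': 93.89334937339373}
```

View pics/top0.png

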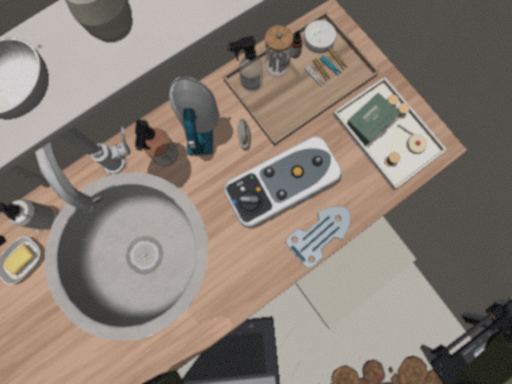

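View pics/side0.png

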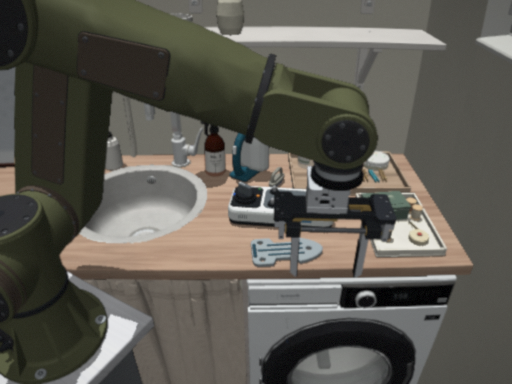

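The top view shows the station around (283,182): pins at its right end and at left, dial at (248,201). The rest is at (320,235), its point up-right at (345,212). In the side view the rest is at (285,250). Next, a rough fix from the top view.

Create h.py:
```python
import cv2,numpy as np
from cell import manip
from scipy.spatial.transform import Rotation as Ro
def pose(s=None):
    s=s or manip.read_state(); T=np.eye(4); T[:3,:3]=Ro.from_euler('xyz',s["eef_rot"]).as_matrix(); T[:3,3]=s["eef_pos"]; return T
def cam(n,T=None):
    i=manip.camera_info(n)
    if n=="wrist": C=(pose() if T is None else T)@i["mount"]
    else:
        C=np.eye(4); R=cv2.Rodrigues(i["rvec"])[0]; C[:3,:3]=R.T; C[:3,3]=-R.T@i["tvec"].ravel()
    return i["K"],i["dist"],C
def rays(uv,c):
    K,D,C=c; u=cv2.undistortPoints(np.array(uv,float).reshape(-1,1,2),K,D).reshape(-1,2)
    return C[:3,3],np.c_[u,np.ones(len(u))]@C[:3,:3].T
def plane(uv,z,c):
    o,d=rays(uv,c); return o+d*((z-o[2])/d[:,2])[:,None]
def cloud(dep,c):
    v,u=np.mgrid[:384,:512]; o,d=rays(np.c_[u.ravel(),v.ravel()],c); return (o+d*dep.reshape(-1,1)).reshape(384,512,3)
def proj(X,c):
    K,D,C=c; W=np.linalg.inv(C); return cv2.projectPoints(np.array(X,float).reshape(-1,1,3),cv2.Rodrigues(W[:3,:3])[0],W[:3,3],K,D)[0].reshape(-1,2)
```

Run:
```python
from h import *
z=np.load("top.npz"); c=cam("top"); P=cloud(z["d"],c); img=z["p"]; hsv=cv2.cvtColor(img,cv2.COLOR_RGB2HSV)
print("table z",P[235,260],P[150,225]); print("deck",P[165,330],P[205,270]); print("rest",P[228,328],img[228,328],img[235,320],"wood",img[260,260])
# rest: blueish (b>=r) near table
r=img.astype(int); m=((r[...,2]-r[...,0]>-8)&(r.sum(2)>250)).astype(np.uint8)
for name,box,h in(("rest",(280,200,360,272),12),("station",(215,130,350,232),55)):
    x0,y0,x1,y1=box; mm=np.zeros_like(m); mm[y0:y1,x0:x1]=m[y0:y1,x0:x1]
    if name=="station": mm=((P[...,2]>40)&(P[...,2]<140)).astype(np.uint8); k=np.zeros_like(mm);k[y0:y1,x0:x1]=1;mm*=k
    cs=max(cv2.findContours(mm,cv2.RETR_EXTERNAL,cv2.CHAIN_APPROX_NONE)[0],key=cv2.contourArea)
    w=plane(cs.reshape(-1,2),h,c)[:,:2].astype(np.float32); print(name,len(cs),cs.reshape(-1,2).min(0),cs.reshape(-1,2).max(0)); print(cv2.minAreaRect(w))
b=img[125:280,210:370]; cv2.imwrite("pics/top1.png",cv2.resize(b[:,:,::-1],None,fx=4.8,fy=3.8,interpolation=cv2.INTER_CUBIC))
```

```text
table z [ 487.87116903 -157.7182453     3.66944967] [724.05629438 -86.57382509  -0.94313952]
deck [ 638.55527368 -348.85490603   57.21494894] [ 553.11968568 -189.23941822   57.04399441]
rest [ 486.82105722 -330.26848911   14.62500282] [123 138 144] [124 137 143] wood [185 152 131]
rest 171 [286 206] [349 266]
((478.8513488769531, -314.18170166015625), (94.42815399169922, 177.2368621826172), 34.87200164794922)
station 273 [224 137] [341 226]
((611.9749145507812, -227.28807067871094), (130.14512634277344, 285.804443359375), 22.673202514648438)
```

Create go.py:
```python
import sys
from h import *
def to(x,y,z,yaw,tilt=(np.pi,0)):
    T=pose(); R=Ro.from_euler('xyz',[tilt[0],tilt[1],yaw]).as_matrix()
    print("d",np.round(T[:3,:3].T@(np.array([x,y,z])-T[:3,3]),1),"rot",np.round(Ro.from_matrix(T[:3,:3].T@R).as_rotvec(),3),"F",np.round(manip.read_state()["wrist_force"],1))
if __name__=="__main__": to(*map(float,sys.argv[1:5]))
```

```bash
python3 go.py 474.3 -307.6 130 2.18
```

```text
d [287.1 -62.7  75. ] rot [-1.000e-03 -1.000e-03 -1.717e+00] F [-1.3 -0.6 -0.4]
```

View pics/top1.png

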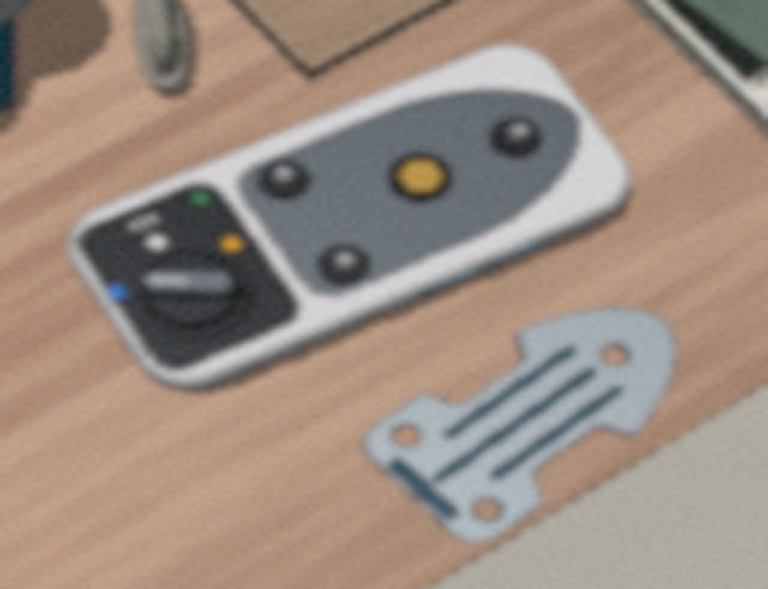

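The crop confirms the poses: the rest's point is at upper right with all three holes visible, and the pins stand at crop (283,175), (345,262) and (515,133). The dial's pointer end is towards the blue mark, at crop (118,292). Now the wrist camera goes above the rest.

{"name": "jog_arm", "arguments": {
  "moves": [
    {"dx": 50, "dy": -12, "dz": 5, "az": -0.15},
    {"dx": 100, "dy": -24, "dz": 15, "az": -0.3},
    {"dx": 150, "dy": -36, "dz": 30, "az": -0.45},
    {"dx": 200, "dy": -48, "dz": 45, "az": -0.6},
    {"dx": 250, "dy": -56, "dz": 60, "az": -0.75}
  ]
}}

```text
clock: 0.6
eef_pos: [434.6, -336.7, 148.8]
eef_rot: [-3.141, -0.0, 1.219]
wrist_force: [-0.7, -0.8, 0.2]
finger_gap: 94.0
finger_force: 0.0
```

```bash
python3 go.py 474.3 -307.6 130 2.18
```

```text
d [41.  27.3 18.8] rot [-0.    -0.    -0.961] F [-0.7 -0.8  0.2]
```

{"name": "jog_arm", "arguments": {
  "moves": [
    {"dx": 20, "dy": 15, "dz": 8, "az": -0.15},
    {"dx": 38, "dy": 24, "dz": 14, "az": -0.3},
    {"dx": 38, "dy": 24, "dz": 14, "az": -0.45},
    {"dx": 38, "dy": 24, "dz": 14, "az": -0.6},
    {"dx": 38, "dy": 24, "dz": 14, "az": -0.75}
  ]
}}

```text
clock: 1.1
eef_pos: [469.3, -310.8, 134.9]
eef_rot: [-3.141, -0.001, 1.969]
wrist_force: [-0.0, 0.2, 0.5]
finger_gap: 93.8
finger_force: 0.0
```

{"name": "jog_arm", "arguments": {
  "moves": [
    {"az": -0.15},
    {"az": -0.2},
    {"az": -0.2},
    {"az": -0.2}
  ]
}}

```text
clock: 1.5
eef_pos: [469.2, -311.1, 135.2]
eef_rot: [-3.141, -0.0, 2.161]
wrist_force: [0.2, -0.3, -0.3]
finger_gap: 94.3
finger_force: 0.0
```

Run:
```python
from h import *
T=pose(); p,d=manip.camera("wrist"); np.savez("w1.npz",p=p,d=d,T=T); cv2.imwrite("pics/w1.png",p[:,:,::-1]); print(manip.read_state()["eef_pos"],manip.read_state()["eef_rot"])
```

```text
[ 469.21807162 -311.09307141  135.23200718] [-3.14147830e+00 -3.26137584e-04  2.16110879e+00]
```

View pics/w1.png

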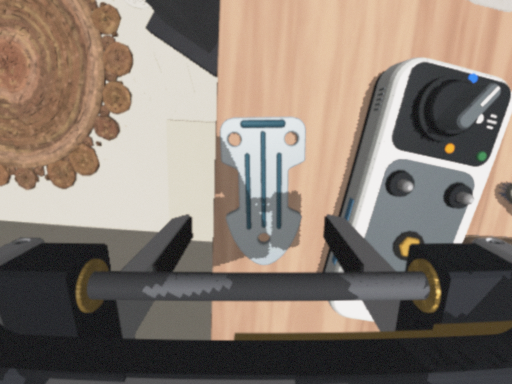

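The whole rest is in view: heel holes at (234,138) and (291,138), tip hole at (263,238). Heel pins are at (401,183) and (459,196), and the dial is at (465,108).

Create fit.py:
```python
from h import *
H=np.array([[-58,32],[-58,-32],[62,0]],float)
def rigid(A,B): # B=R A+t
    a,b=A.mean(0),B.mean(0); U,_,V=np.linalg.svd((A-a).T@(B-b)); R=V.T@np.diag([1,np.linalg.det(V.T@U.T)])@U.T
    t=b-R@a; return np.arctan2(R[1,0],R[0,0]),t,np.linalg.norm((A@R.T+t)-B,axis=1)
def holes(p,guess,r=9):
    out=[]
    h=p.astype(int); red=(h[...,0]-h[...,2]).astype(float)
    for u,v in guess:
        x0,y0=int(u)-r,int(v)-r; w=red[y0:y0+2*r+1,x0:x0+2*r+1]; m=(w>5).astype(np.uint8)
        n,l,s,c=cv2.connectedComponentsWithStats(m); k=min(range(1,n),key=lambda i:np.hypot(*(c[i]-r))); out.append((c[k]+[x0,y0],s[k,4]))
    return out
```

Run:
```python
from fit import *
z=np.load("w1.npz"); c=cam("wrist",z["T"]); o=holes(z["p"],[(234,138),(291,138),(263,238)]); print(o)
uv=np.array([a for a,_ in o]); 
for zz in (12,10):
    W=plane(uv,zz,c)[:,:2]
    for A in (H,H[[1,0,2]]):
        print(zz,W.round(1).tolist(),rigid(A,W))
P=cloud(z["d"],c); print("plate z",P[170,255],P[150,263], "table",P[200,320],"deck",P[170,350])
t=np.load("top.npz"); ct=cam("top")
ot=holes(t["p"],[(294,240),(311,259),(338,218)],5); W=plane([a for a,_ in ot],11,ct)[:,:2]; print("top",ot,W.round(1).tolist(),rigid(H,W))
```

```text
[(array([234.08609272, 138.83443709]), np.int32(151)), (array([290.39041096, 138.10958904]), np.int32(146)), (array([263.29545455, 237.06818182]), np.int32(88))]
12 [[415.3, -278.5], [466.9, -242.9], [508.1, -357.6]] (np.float64(-0.9653016494222574), array([ 473.70372026, -307.80905612]), array([63.33498145, 63.37767557,  1.47232338]))
12 [[415.3, -278.5], [466.9, -242.9], [508.1, -357.6]] (np.float64(-0.9661607594698703), array([ 473.69100168, -307.81785227]), array([0.9346234 , 1.02686633, 1.47198805]))
10 [[415.2, -278.7], [467.2, -242.9], [508.6, -358.3]] (np.float64(-0.9653016494222575), array([ 473.92243805, -308.06909805]), array([63.54011543, 63.58245661,  0.95304507]))
10 [[415.2, -278.7], [467.2, -242.9], [508.6, -358.3]] (np.float64(-0.9661607594698702), array([ 473.90971946, -308.0778942 ]), array([0.60322681, 0.69487479, 0.95252353]))
plate z [ 454.09301431 -294.69904484   12.04863073] [ 448.75672902 -270.61261124   15.75683947] table [ 5.41727070e+02 -2.82864559e+02 -2.72816721e-01] deck [ 5.49392140e+02 -2.33038014e+02 -3.73744472e-01]
top [(array([294.27586207, 239.4137931 ]), np.int32(29)), (array([310.96428571, 258.57142857]), np.int32(28)), (array([337.40740741, 218.25925926]), np.int32(27))] [[467.4, -242.4], [415.8, -278.3], [509.3, -358.3]] (np.float64(-0.9658009509491309), array([ 474.41751112, -307.8018953 ]), array([0.59974452, 0.72165424, 0.60189895]))
```

```bash
python3 go.py 474.1 -307.9 3 2.1756
```

```text
d [-1.000e-01  5.800e+00  1.322e+02] rot [-0.    -0.    -0.014] F [ 0.2 -0.2 -0.5]
```

{"name": "jog_arm", "arguments": {
  "moves": [
    {"dy": 5.8, "dz": 40, "az": -0.014},
    {"dy": 5.8, "dz": 80, "az": -0.014},
    {"dy": 5.8, "dz": 110, "az": -0.014},
    {"dy": 5.8, "dz": 127, "az": -0.014},
    {"dy": 5.8, "dz": 132, "az": -0.014}
  ]
}}

```text
clock: 2.05
eef_pos: [473.2, -307.3, 1.4]
eef_rot: [-3.141, -0.003, 2.176]
wrist_force: [0.8, -0.9, 0.0]
finger_gap: 94.1
finger_force: 0.0
```

{"name": "jog_arm", "arguments": {
  "moves": [
    {}
  ]
}}

```text
clock: 2.15
eef_pos: [474.0, -307.9, 3.2]
eef_rot: [-3.141, -0.001, 2.176]
wrist_force: [-0.9, -0.9, 0.5]
finger_gap: 93.8
finger_force: 0.0
```

```bash
python3 go.py 474.1 -307.9 2.5 2.1756
```

```text
d [-0.1  0.1  0.7] rot [-0.    -0.001  0.   ] F [-0.9 -0.9  0.5]
```

Close on the rest, then lift gently.

{"name": "jog_arm", "arguments": {
  "moves": [
    {},
    {},
    {},
    {},
    {}
  ],
  "aperture": 50,
  "clamp_n": 35
}}

```text
clock: 2.65
eef_pos: [474.2, -308.0, 3.7]
eef_rot: [3.141, 0.0, 2.177]
wrist_force: [-1.0, 0.2, 3.4]
finger_gap: 57.7
finger_force: 32.7
```

{"name": "jog_arm", "arguments": {
  "moves": [
    {},
    {},
    {}
  ]
}}

```text
clock: 2.95
eef_pos: [474.2, -308.0, 3.6]
eef_rot: [3.141, 0.0, 2.177]
wrist_force: [-0.5, 1.0, 4.9]
finger_gap: 57.4
finger_force: 35.0
```

{"name": "jog_arm", "arguments": {
  "moves": [
    {"dz": -10},
    {"dz": -30},
    {"dz": -60},
    {"dz": -95},
    {"dz": -120}
  ]
}}

```text
clock: 3.45
eef_pos: [474.2, -308.0, 125.8]
eef_rot: [3.141, 0.001, 2.177]
wrist_force: [0.1, -0.7, -2.9]
finger_gap: 58.0
finger_force: 35.0
```

```bash
python3 go.py 625.5 -259.6 125 1.967
```

```text
d [-46.4 151.9   0.9] rot [0.    0.001 0.21 ] F [ 0.1 -0.7 -2.9]
```

{"name": "jog_arm", "arguments": {
  "moves": [
    {"dx": -30, "dy": 15, "az": 0.05},
    {"dx": -70, "dy": 35, "az": 0.11},
    {"dx": -105, "dy": 52, "az": 0.16},
    {"dx": -121, "dy": 57, "az": 0.21},
    {"dx": -121, "dy": 57, "az": 0.21}
  ]
}}

```text
clock: 3.95
eef_pos: [590.6, -375.5, 122.4]
eef_rot: [-3.141, -0.001, 1.965]
wrist_force: [0.0, 1.1, -2.8]
finger_gap: 57.5
finger_force: 35.0
```

{"name": "jog_arm", "arguments": {
  "moves": [
    {},
    {}
  ]
}}

```text
clock: 4.15
eef_pos: [589.3, -374.5, 123.6]
eef_rot: [-3.141, -0.0, 1.968]
wrist_force: [-0.3, -0.0, -2.1]
finger_gap: 57.5
finger_force: 35.0
```

Run:
```python
from h import *
T=pose(); p,d=manip.camera("wrist"); np.savez("w2.npz",p=p,d=d,T=T); cv2.imwrite("pics/w2.png",p[:,:,::-1])
```

```text
(no output)
```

View pics/w2.png

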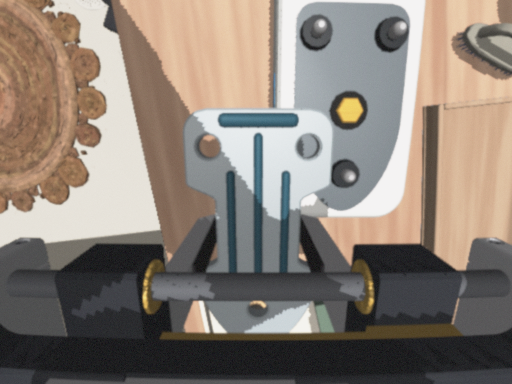

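The picture shows all three pins, at (317,30), (394,33) and (344,173). The gripped rest's heel holes are at (210,146) and (309,146).

Run:
```python
from fit import *
z=np.load("w2.npz"); c=cam("wrist",z["T"]); P=cloud(z["d"],c); img=z["p"]
S=np.array([[32,23],[-32,23],[0,-97]],float)
th=.3957; R=np.array([[np.cos(th),-np.sin(th)],[np.sin(th),np.cos(th)]]); pins=S@R.T+[612,-227.3]
print("expect px",proj(np.c_[pins,[77]*3],c).round(0).tolist(), "xy",pins.round(1).tolist())
g=cv2.cvtColor(img,cv2.COLOR_RGB2GRAY)
# deck z
print("deck z",np.median(P[60:90,300:330,2]),"white",np.median(P[60:150,285:290,2]))
tops=[];boss=[]
for (u,v) in [(394,33),(317,30),(344,173)]:
    sl=np.s_[max(0,v-20):v+21,u-20:u+21]; Q=P[sl].reshape(-1,3)
    t=Q[(Q[:,2]>73)&(Q[:,2]<82)]; tops.append(t[:,:2].mean(0))
    cyl=Q[(Q[:,2]>66)&(Q[:,2]<71)][:,:2]
    m=((g[sl]<75)).astype(np.uint8); cs=max(cv2.findContours(m,cv2.RETR_EXTERNAL,cv2.CHAIN_APPROX_NONE)[0],key=cv2.contourArea).reshape(-1,2)+[u-20,max(0,v-20)]
    w=plane(cs,63,c)[:,:2].astype(np.float32); cc=cv2.minEnclosingCircle(w); boss.append(cc[0])
    print("top",tops[-1].round(1),len(t),"maxz",Q[:,2].max().round(1),"cyl",cyl.mean(0).round(1),len(cyl),"boss",np.round(cc[0],1),cc[1],len(cs))
for n,A in(("tops",tops),("boss",boss)): print(n,rigid(S,np.array(A)))
o=holes(img,[(210,146)],16); print("rest hole",o)
print("rest plate z",np.median(P[180:200,200:215,2]),np.median(P[125:130,200:300,2]))
cv2.imwrite("pics/w2c.png",cv2.resize(img[0:200,270:430,::-1],None,fx=3,fy=3,interpolation=cv2.INTER_CUBIC))
```

```text
expect px [[400.0, 22.0], [318.0, 20.0], [348.0, 175.0]] xy [[632.7, -193.7], [573.6, -218.4], [649.4, -316.8]]
deck z 55.368808585759695 white 56.10382125224116
top [ 635.3 -195.8] 127 maxz 302.6 cyl [ 633.7 -198.1] 51 boss [ 634.3 -197.8] 13.835417747497559 120
top [ 576.7 -220.3] 139 maxz 302.6 cyl [ 576.6 -223.5] 34 boss [ 576.4 -223. ] 12.527228355407715 82
top [ 651.8 -317.5] 97 maxz 302.6 cyl [ 648.7 -317. ] 27 boss [ 650.5 -317.7] 13.115309715270996 118
tops (np.float64(0.39645317257190604), array([ 614.67038568, -228.85669828]), array([0.47855399, 0.51112685, 0.86776146]))
boss (np.float64(0.40024355166914927), array([ 613.78366761, -230.52580145]), array([0.94914539, 1.61614257, 2.42903811]))
rest hole [(array([209.07304786, 145.70277078]), np.int32(397))]
rest plate z 131.18116401822834 131.90622317443552
```

View pics/w2c.png

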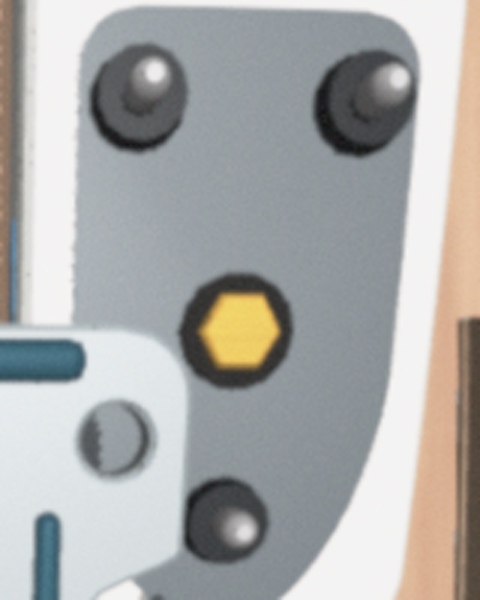

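Crop: the nose tips are at full-image (320.7,24), (402.3,27.3) and (350,175.7). I'll check these by ray casting and measure the rest in the hand.

Run:
```python
from fit import *
S=np.array([[32,23],[-32,23],[0,-97]],float)
z=np.load("w2.npz"); c=cam("wrist",z["T"])
for h in(75,77):
    W=plane([(402.3,27.3),(320.7,24),(350,175.7)],h,c)[:,:2]; print(h,W.round(1).tolist(),rigid(S,W))
# rest in hand: holes at top plane (hand z -3.6+12)
uv=[(209.5,146),(308.5,146)]; zt=z["T"][2,3]-3.6+12
W=plane(uv,zt-1,c); L=(np.linalg.inv(z["T"])@np.c_[W,np.ones(2)].T).T[:,:3]; print("holes in tool (expect 58,+-32)",L.round(1))
# w1 heel pins: bright tops
for f,gs in(("w1.npz",[(459,196),(401,183)]),):
    y=np.load(f); c1=cam("wrist",y["T"]); P=cloud(y["d"],c1)
    for u,v in gs:
        Q=P[v-14:v+15,u-14:u+15].reshape(-1,3); t=Q[(Q[:,2]>72)&(Q[:,2]<82)]; print(f,t.mean(0).round(1),len(t))
t=np.load("top.npz"); ct=cam("top")
print(plane([(269,171),(281.9,194),(317.3,160)],76,ct).round(1), rigid(S,plane([(269,171),(281.9,194),(317.3,160)],76,ct)[:,:2]))
```

```text
75 [[636.7, -195.0], [576.7, -219.1], [651.8, -317.1]] (np.float64(0.3877766110521442), array([ 615.31690645, -228.01987541]), array([0.60730801, 0.43940375, 0.69894444]))
77 [[636.1, -196.0], [576.6, -219.9], [651.0, -317.1]] (np.float64(0.38777661105214506), array([ 614.79364646, -228.60928507]), array([0.86875267, 0.53476501, 1.39253424]))
holes in tool (expect 58,+-32) [[ 57.8 -31.1  -7.4]
 [ 57.8  31.9  -7.4]]
w1.npz [ 633.9 -195.7   74.9] 95
w1.npz [ 575.2 -219.8   75. ] 105
[[ 633.3 -194.9   76. ]
 [ 573.6 -219.7   76. ]
 [ 649.2 -315.4   76. ]] (np.float64(0.39907960276837867), array([ 612.07780584, -227.68431529]), array([1.08802515, 0.78854533, 1.73774231]))
```

```bash
python3 go.py 627.6 -261 125 1.965
```

```text
d [90.  79.1 -1.2] rot [-0.     0.     0.002] F [-0.5  1.1 -2.4]
```

{"name": "jog_arm", "arguments": {
  "moves": [
    {"dx": 20, "dy": 18},
    {"dx": 48, "dy": 42},
    {"dx": 75, "dy": 66},
    {"dx": 90, "dy": 79},
    {"dx": 90, "dy": 79}
  ]
}}

```text
clock: 4.7
eef_pos: [628.6, -259.0, 123.9]
eef_rot: [3.141, 0.0, 1.97]
wrist_force: [0.3, 0.4, -3.2]
finger_gap: 57.7
finger_force: 35.0
```

{"name": "jog_arm", "arguments": {
  "moves": [
    {"dz": 15},
    {"dz": 30},
    {"dz": 33},
    {"dz": 33}
  ]
}}

```text
clock: 5.1
eef_pos: [627.2, -262.0, 88.9]
eef_rot: [-3.14, -0.002, 1.966]
wrist_force: [-0.4, 0.1, -3.5]
finger_gap: 57.8
finger_force: 35.0
```

Run:
```python
from h import *
T=pose(); p,d=manip.camera("wrist"); np.savez("w3.npz",p=p,d=d,T=T); cv2.imwrite("pics/w3.png",cv2.resize(p[90:330,160:360,::-1],None,fx=2.5,fy=2.5,interpolation=cv2.INTER_CUBIC))
```

```bash
python3 go.py 627.6 -261 90 1.965
```

```text
d [ 1.   0.3 -0.1] rot [-0.001 -0.001  0.001] F [ 0.1  0.2 -3.2]
```

View pics/w3.png

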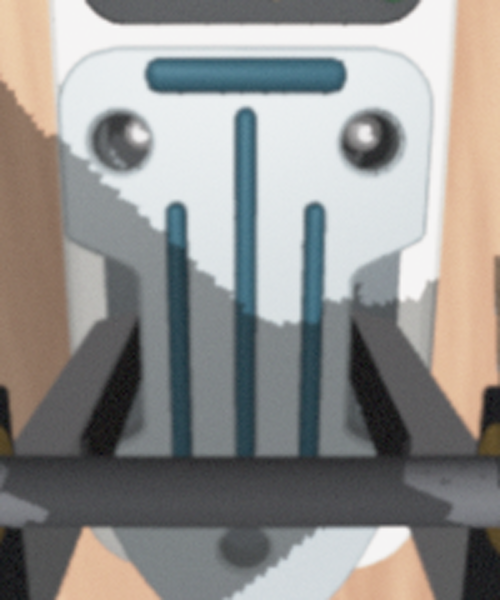

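Both heel pins show inside their holes: holes at crop (122,140) and (371,140), noses about (132,133) and (365,135). Allowing for parallax, that is within about 1 mm. I'll apply a small correction and lower slowly.

{"name": "jog_arm", "arguments": {
  "moves": [
    {"dx": 0.8, "dy": 0.3, "dz": 2},
    {"dx": 0.8, "dy": 0.3, "dz": 5},
    {"dx": 0.8, "dy": 0.3, "dz": 8},
    {"dx": 0.8, "dy": 0.3, "dz": 11},
    {"dx": 0.8, "dy": 0.3, "dz": 13}
  ]
}}

```text
clock: 5.65
eef_pos: [627.9, -260.5, 77.0]
eef_rot: [-3.141, -0.0, 1.967]
wrist_force: [-0.1, -0.8, -3.6]
finger_gap: 57.3
finger_force: 35.0
```

{"name": "jog_arm", "arguments": {
  "moves": [
    {},
    {}
  ]
}}

```text
clock: 5.85
eef_pos: [628.0, -260.5, 77.4]
eef_rot: [3.142, 0.0, 1.967]
wrist_force: [0.5, 0.3, -2.4]
finger_gap: 57.7
finger_force: 35.0
```

```bash
python3 go.py 627.6 -261 66.6 1.965
```

```text
d [-0.2 -0.6 10.8] rot [0.    0.    0.002] F [ 0.5  0.3 -2.4]
```

{"name": "jog_arm", "arguments": {
  "moves": [
    {"dz": 2},
    {"dz": 4},
    {"dz": 5.5},
    {"dz": 7},
    {"dz": 7}
  ]
}}

```text
clock: 6.35
eef_pos: [627.9, -260.5, 70.1]
eef_rot: [-3.141, -0.0, 1.967]
wrist_force: [-0.4, -0.1, -2.7]
finger_gap: 57.8
finger_force: 35.0
```

```bash
python3 go.py 627.6 -261 66.6 1.965
```

```text
d [-0.4 -0.5  3.5] rot [-0.    -0.     0.002] F [-0.4 -0.1 -2.7]
```

{"name": "jog_arm", "arguments": {
  "moves": [
    {"dz": 1},
    {"dz": 2},
    {"dz": 3},
    {"dz": 3}
  ]
}}

```text
clock: 6.75
eef_pos: [627.9, -260.5, 67.2]
eef_rot: [-3.141, -0.0, 1.967]
wrist_force: [0.7, 0.3, -2.6]
finger_gap: 57.6
finger_force: 35.0
```

```bash
python3 go.py 627.6 -261 66.6 1.965
```

```text
d [-0.3 -0.5  0.6] rot [-0.    -0.     0.002] F [ 0.7  0.3 -2.6]
```

{"name": "jog_arm", "arguments": {
  "moves": [
    {"dz": 0.4},
    {"dz": 0.8},
    {"dz": 0.8},
    {"dz": 0.8}
  ]
}}

```text
clock: 7.15
eef_pos: [628.0, -260.6, 66.8]
eef_rot: [3.141, 0.0, 1.967]
wrist_force: [-1.0, -0.1, -0.5]
finger_gap: 57.3
finger_force: 35.0
```

Contact is beginning: the wrist's load has dropped. A little more, then release.

{"name": "jog_arm", "arguments": {
  "moves": [
    {"dz": 0.3},
    {"dz": 0.6},
    {"dz": 0.6}
  ]
}}

```text
clock: 7.45
eef_pos: [628.1, -260.6, 66.7]
eef_rot: [3.141, 0.0, 1.967]
wrist_force: [-4.7, 2.1, 5.2]
finger_gap: 57.6
finger_force: 35.0
```

{"name": "jog_arm", "arguments": {
  "moves": [
    {},
    {},
    {},
    {},
    {}
  ],
  "aperture": 94
}}

```text
clock: 7.95
eef_pos: [628.0, -260.6, 65.9]
eef_rot: [-3.142, -0.0, 1.967]
wrist_force: [-0.5, 0.2, -0.1]
finger_gap: 92.3
finger_force: 0.0
```

{"name": "jog_arm", "arguments": {
  "moves": [
    {},
    {}
  ]
}}

```text
clock: 8.15
eef_pos: [628.0, -260.6, 66.0]
eef_rot: [-3.142, 0.0, 1.967]
wrist_force: [-0.3, -0.2, 0.4]
finger_gap: 94.4
finger_force: 0.0
```

{"name": "jog_arm", "arguments": {
  "moves": [
    {"dz": -15},
    {"dz": -40},
    {"dz": -75},
    {"dz": -100},
    {"dz": -100}
  ]
}}

```text
clock: 8.65
eef_pos: [629.4, -261.2, 171.7]
eef_rot: [3.137, 0.006, 1.967]
wrist_force: [-0.9, 0.2, 0.2]
finger_gap: 94.0
finger_force: 0.0
```

Run:
```python
from fit import *
T=pose(); p,d=manip.camera("wrist"); np.savez("w4.npz",p=p,d=d,T=T); cv2.imwrite("pics/w4.png",p[:,:,::-1])
P=cloud(d,cam("wrist",T)); 
t,dt=manip.camera("top"); np.savez("top2.npz",p=t,d=dt); Pt=cloud(dt,cam("top"))
# obstacles near dial above 150 mm
m=(Pt[...,2]>120)&(np.hypot(Pt[...,0]-565,Pt[...,1]+140)<200); m[:, :150]=0
Q=Pt[m]; 
th=.394; R=np.array([[np.cos(th),-np.sin(th)],[np.sin(th),np.cos(th)]]); L=(Q[:,:2]-[614.2,-228.7])@R
for a in range(0,200,20):
    k=(L[:,1]>a)&(L[:,1]<a+20)&(L[:,0]>66); print(a,k.sum(),L[k,0].min() if k.any() else None)
```

```text
0 5 80.01195338182895
20 0 None
40 105 176.42719770187324
60 159 173.2715087860475
80 205 170.97678377318786
100 228 167.4650843088256
120 267 164.7101660337161
140 262 161.26799258157723
160 11 163.98115901158678
180 0 None
```

View pics/w4.png

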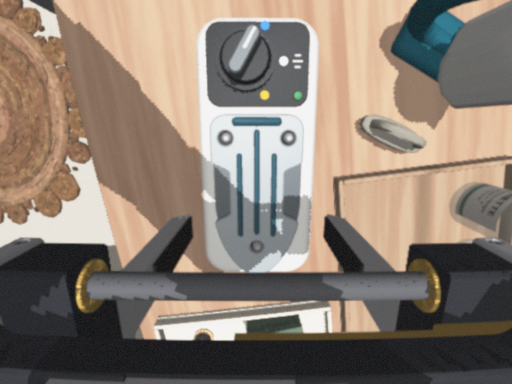

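The rest lies over all three pins, at (225,137), (289,137) and (257,246). The dial bar runs from (235,78) to (254,30), pointing at the blue mark (265,25), and the iron is well clear. Next I measure the dial.

Run:
```python
from h import *
z=np.load("w4.npz"); c=cam("wrist",z["T"]); P=cloud(z["d"],c)
Q=P[15:100,205:300].reshape(-1,3); t=Q[(Q[:,2]>97)&(Q[:,2]<108)]; r=cv2.minAreaRect(t[:,:2].astype(np.float32)); print(len(t),t.mean(0),r, "zmed",np.median(t[:,2]))
v,_=cv2.PCACompute(t[:,:2].astype(np.float32),None)[1],0; print("dir",np.degrees(np.arctan2(v[0,1],v[0,0])))
Q=P[120:250,215:300].reshape(-1,3); print("rest top z",np.median(Q[(Q[:,2]>68)&(Q[:,2]<80)][:,2]))
for (a,b) in((115,120),(180,240),(250,258)):
  print(np.median(P[a:b,230:285,2]))
```

```bash
python3 go.py 565 -141 125 1.441
```

```text
754 [ 566.14086173 -140.93560209  101.49190066] ((565.8428344726562, -140.62142944335938), (43.350833892822266, 12.854540824890137), 82.9352035522461) zmed 101.63599957345723
dir 82.720215
rest top z 74.89586122474435
76.29613596183287
75.0114999699648
74.70196130109187
d [134.7 -12.1  41.7] rot [0.001 0.001 0.526] F [ 0.1  0.9 -0.4]
```

{"name": "jog_arm", "arguments": {
  "moves": [
    {"dx": 25, "dy": -2, "dz": 5, "az": 0.13},
    {"dx": 60, "dy": -6, "dz": 10, "az": 0.26},
    {"dx": 95, "dy": -10, "dz": 20, "az": 0.39},
    {"dx": 125, "dy": -12, "dz": 28, "az": 0.52},
    {"dx": 135, "dy": -12, "dz": 28, "az": 0.522}
  ],
  "aperture": 40
}}

```text
clock: 9.25
eef_pos: [563.0, -138.4, 136.2]
eef_rot: [-3.138, -0.001, 1.443]
wrist_force: [0.2, 0.1, 0.5]
finger_gap: 57.3
finger_force: 0.0
```

{"name": "jog_arm", "arguments": {
  "moves": [
    {},
    {}
  ]
}}

```text
clock: 9.45
eef_pos: [565.3, -141.3, 138.1]
eef_rot: [3.141, 0.0, 1.447]
wrist_force: [-0.1, 0.6, -0.1]
finger_gap: 41.9
finger_force: 0.0
```

```bash
python3 go.py 565.6 -140.8 80 1.445
```

```text
d [ 0.6  0.2 58.1] rot [0.    0.    0.002] F [-0.1  0.6 -0.1]
```

{"name": "jog_arm", "arguments": {
  "moves": [
    {"dx": 0.5, "dy": 0.2, "dz": 20},
    {"dx": 0.5, "dy": 0.2, "dz": 40},
    {"dx": 0.5, "dy": 0.2, "dz": 54},
    {"dx": 0.5, "dy": 0.2, "dz": 58.5},
    {"dx": 0.5, "dy": 0.2, "dz": 58.5}
  ]
}}

```text
clock: 9.95
eef_pos: [565.2, -140.6, 79.2]
eef_rot: [-3.141, -0.0, 1.445]
wrist_force: [0.1, 0.9, 0.0]
finger_gap: 40.1
finger_force: 0.0
```

{"name": "jog_arm", "arguments": {
  "moves": [
    {},
    {},
    {},
    {},
    {}
  ],
  "aperture": 8,
  "clamp_n": 15
}}

```text
clock: 10.45
eef_pos: [566.1, -140.3, 80.2]
eef_rot: [3.139, 0.0, 1.445]
wrist_force: [5.5, -0.7, -1.9]
finger_gap: 13.5
finger_force: 15.0
```

```bash
python3 go.py 565.6 -140.8 76 1.445
```

```text
d [-0.5 -0.4  4.2] rot [ 0.003  0.    -0.   ] F [ 5.5 -0.7 -1.9]
```

{"name": "jog_arm", "arguments": {
  "moves": [
    {"dy": 0.5, "dz": 1},
    {"dy": 1, "dz": 2.5},
    {"dy": 1, "dz": 4},
    {"dy": 1, "dz": 5},
    {"dy": 1, "dz": 5}
  ]
}}

```text
clock: 10.95
eef_pos: [566.3, -140.4, 74.8]
eef_rot: [3.141, 0.0, 1.445]
wrist_force: [-0.1, 0.8, 6.6]
finger_gap: 13.5
finger_force: 15.0
```

{"name": "jog_arm", "arguments": {
  "moves": [
    {"dz": 1},
    {"dz": 2},
    {"dz": 3},
    {"dz": 3}
  ]
}}

```text
clock: 11.35
eef_pos: [566.3, -140.3, 72.0]
eef_rot: [3.141, 0.0, 1.445]
wrist_force: [-1.1, 0.2, 8.0]
finger_gap: 13.4
finger_force: 15.0
```

{"name": "jog_arm", "arguments": {
  "moves": [
    {"dz": 0.5},
    {"dz": 0.8},
    {"dz": 0.8}
  ]
}}

```text
clock: 11.65
eef_pos: [566.4, -140.4, 71.9]
eef_rot: [3.141, 0.0, 1.445]
wrist_force: [-4.4, 1.0, 14.9]
finger_gap: 13.3
finger_force: 15.0
```

Fully in on the stop. Turn clockwise (+z of the tool).

{"name": "jog_arm", "arguments": {
  "moves": [
    {"az": 0.05},
    {"az": 0.12},
    {"az": 0.2},
    {"az": 0.28},
    {"az": 0.35}
  ]
}}

```text
clock: 12.15
eef_pos: [566.6, -140.4, 71.9]
eef_rot: [3.14, -0.0, 1.092]
wrist_force: [-2.8, 1.3, 14.1]
finger_gap: 13.5
finger_force: 15.0
```

{"name": "jog_arm", "arguments": {
  "moves": [
    {"az": 0.08},
    {"az": 0.17},
    {"az": 0.26},
    {"az": 0.35},
    {"az": 0.42}
  ]
}}

```text
clock: 12.65
eef_pos: [566.8, -140.6, 72.0]
eef_rot: [3.14, -0.001, 0.671]
wrist_force: [-1.2, -1.1, 12.7]
finger_gap: 13.5
finger_force: 15.0
```

{"name": "jog_arm", "arguments": {
  "moves": [
    {"az": 0.08},
    {"az": 0.17},
    {"az": 0.25},
    {"az": 0.28},
    {"az": 0.28}
  ]
}}

```text
clock: 13.15
eef_pos: [566.9, -140.8, 72.0]
eef_rot: [3.14, -0.002, 0.394]
wrist_force: [-0.4, -1.7, 12.3]
finger_gap: 13.5
finger_force: 15.0
```

{"name": "jog_arm", "arguments": {
  "moves": [
    {"dz": -2},
    {"dz": -4.5},
    {"dz": -7},
    {"dz": -9},
    {"dz": -9}
  ]
}}

```text
clock: 13.65
eef_pos: [566.7, -140.8, 80.0]
eef_rot: [3.14, -0.001, 0.395]
wrist_force: [4.7, -4.4, 4.1]
finger_gap: 13.1
finger_force: 15.0
```

{"name": "jog_arm", "arguments": {
  "moves": [
    {},
    {},
    {},
    {}
  ],
  "aperture": 40
}}

```text
clock: 14.05
eef_pos: [565.9, -140.1, 79.4]
eef_rot: [-3.141, 0.001, 0.395]
wrist_force: [0.4, -0.9, -0.6]
finger_gap: 38.8
finger_force: 0.0
```

{"name": "jog_arm", "arguments": {
  "moves": [
    {"dz": -15},
    {"dz": -45},
    {"dz": -80},
    {"dz": -110},
    {"dz": -120}
  ]
}}

```text
clock: 14.55
eef_pos: [567.0, -140.5, 204.0]
eef_rot: [3.138, -0.004, 0.395]
wrist_force: [0.0, -1.0, -0.1]
finger_gap: 40.3
finger_force: 0.0
```

{"name": "jog_arm", "arguments": {
  "moves": [
    {"dx": 20},
    {"dx": -40},
    {"dx": -70},
    {"dx": -70}
  ]
}}

```text
clock: 14.95
eef_pos: [498.5, -168.2, 199.3]
eef_rot: [-3.141, 0.002, 0.393]
wrist_force: [0.5, 0.2, -0.1]
finger_gap: 40.1
finger_force: 0.0
```

Run:
```python
from h import *
T=pose(); p,d=manip.camera("wrist"); cv2.imwrite("pics/w5.png",p[:,:,::-1])
P=cloud(d,cam("wrist",T)).reshape(-1,3); t=P[(P[:,2]>92)&(P[:,2]<110)&(np.hypot(P[:,0]-566,P[:,1]+140.7)<35)]
print(len(t),np.median(t[:,2]) if len(t) else 0,cv2.minAreaRect(t[:,:2].astype(np.float32)) if len(t) else 0)
```

```text
529 101.67154965436447 ((565.493408203125, -140.6620330810547), (41.50362777709961, 13.3411226272583), 22.086212158203125)
```

View pics/w5.png

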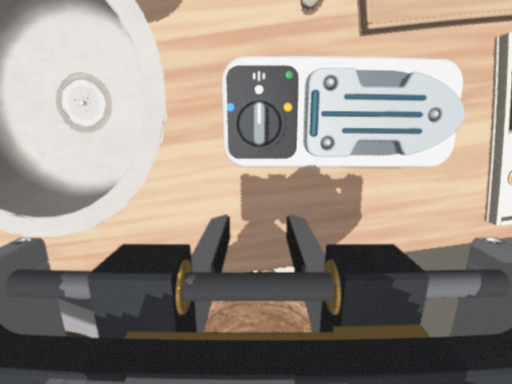

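The dial bar (259,120) points at the white mark (259,90), measured at 22.1° against the station's 22.6°. Its top is back up at 101.7 mm. The rest is on its pins and the gripper is clear, so I'm handing in.

```bash
python3 -c "
from cell import manip
print(manip.sign_off())"
```

```text
the job is handed in; nothing more can be done
None
```

The rest is seated on its three pins and released, the dial has been turned to the white mark and has sprung back up, and the job was handed in at about 15 s; no verdict came back.

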